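# Stand up a slide rack and snap its hook onto the drip bar

### The arm

A 6-joint arm with a two-finger parallel gripper is mounted at the origin on a cart in front of the work surface, level with it; the furniture and walls round the work are solid. World frame = base frame: x ahead of the robot, y to its left, z up, the work surface at z = 0. Lengths are in m, angles in degrees, forces in N, time in s.
With the tool pointing down it reaches from about 0.25 to 0.725 m from the base axis. Payload 9.7 kg.
Tool frame: the origin (TCP) lies at the very end of the fingers, on their centre line; the grasp point (between the pads) lies 19 mm behind it; z points along the fingers, y is the line along which they close (so a half turn about z gives the same grasp; the last joint's range is limited). The gripper opens to 85 mm and grips with 20 to 120 N. Pads are 22 mm wide; open, the fingers measure 114 mm over their backs; the gripper's body (76 mm by 85 mm) begins 54 mm behind the grasp point. The pads swing forward as they close: fully open they stand 13 mm farther back than shut.
Start: joints at [-75.057, 4.979, 10.078, 95.1, 0, 90], TCP at [0.142, -0.531, 0.231] pointing down, gripper open.
Joint ranges: [-179.16, 179.16], [-48.56, 103.87], [-65.8, 70.77], [-126.05, 130.52], [-82.76, 87.17], [-180, 180]. Speed limits (degrees/s): [127.2, 127.2, 147.25, 180, 180, 180].

### API

Orientations are given as [roll, pitch, yaw] about the fixed x, y, z axes, in that order (R = Rz(yaw) Ry(pitch) Rx(roll)).
In Python, from workcell import bot gives the robot as it stands.
- The arm moves only by the tool step_arm, never from a script. Its argument "targets" is a list of rows, each a list of 3 entries, a list of its own where there are three numbers: the opening, from 0 (shut) to 1 (fully open), then the shift along the world's x, y, z in mm, then the turn, a rotation vector about the world's x, y, z in rad. In form: [[grip, [tx, ty, tz], [wx, wy, wz]], ...]. A call has 1 to 8 rows; each row is the pose to reach, as a shift and turn from the pose commanded when the call began; what a row does not reach only later rows make up. A row lasts 1/10 s, in which the tool goes at most 50 mm and 8.59 degrees, less where a joint would pass 70% of its speed; a pose out of reach is approached as far as the arm can. A call with a gripper value outside its range is refused whole. The fingers move at their own pace and stop on an object; "force" is the grip in N (left out, the last holds). Time passes only in rows, so rows that repeat a pose let the fingers close. It gives the time, the measured TCP pose, the force, the opening and the grip force at its end, in the units of the state.
- bot.get_obs(): the state, without advancing time (a new reading comes with each control period).
- bot.camera(name): name is "scene" or "top"; returns (picture, depth): 420x560x3 uint8, red, green, blue; 420x560 float32, m along the optical axis (not along the pixel's ray), 0 where there is no reading.
- bot.camera_params(name): a dict with "K" (3x3 intrinsics, pixels), "R" (3x3) and "t" (3): a world point X has camera coordinates R X + t. Camera axes: x right, y down, z forward; pixel columns grow to the right and rows downward; lengths in m; the calibration is good to about 2 mm. A picture is of the moment at which its call begins. camera_params takes no time and is no camera call.
- bot.job_done(): hands the job in; it is judged then, once.
The state is a dict: "time": time; "q": joint angles; "qd": joint speeds; "joint_efforts": joint torques, N m; "ee_pos": TCP position; "tcp_rot": TCP orientation; "wrist_force": force on the tool from outside, world axes, zero at the start; "torque": the same for the moment, N m; "opening": finger opening in m; "grasp_force": force on a finger pad.
Only numpy, scipy, OpenCV 4.12 (cv2) and the standard library are available. Lean on these libraries where they do the work, as an engineer would, in place of code of your own. Each camera call takes 0.05 s, during which the arm holds its last target. There are 200 camera calls.

### The job

The slides have lain flat in their stain long enough and must now drain: stand the slide rack, which lies on its side, upright on its base on the worktop and let go of it. Then take it afresh and push its snap hook down over the bar of the draining stand until the spring gate flicks shut under the bar, and leave the rack hanging there, still and free. The slides are glass, so do not drop the rack, and leave the stain bottle and the wash bottle where they are.

Things in the scene. Friction and masses are not known exactly. Their poses are not given: they have to be found in the camera images.
- slide_rack: Steel rack of eight glass slides with a hook on top, one rigid piece, about 0.2 kg, 170 mm tall. Own frame, standing: origin under the centre of the base, z up. Basket: x -42..42, y -32..32, z 0..36 mm. At the start it lies on its side: y axis vertical, origin 32 mm up, z axis level and towards the robot's right, -x side away from the robot. It stands stably on its base (then origin z = 0).
- stem (a point): Middle of the rack's blue-sleeved straight stem, 10 x 10 mm thick, at (15, 0, 66) mm in the rack's frame; the sleeve runs from z 36 to 96. Free for a finger on both x sides. Lies 32 mm above the worktop at the start. Axes as the rack's.
- tab (a point): Centre of the blue lifting tab on top of the hook, at (0.5, 0, 155) mm in the rack's frame: 24 (x) x 10 (y) x 30 (z) mm, z 140..170. Grip it across y; with the fingertips at z 140 or higher they stay clear of the bar when the hook is fully on. Axes as the rack's.
- hook_seat (a point): Inside the hook's bend: the axis of the bar lies here when the rack hangs; (0, 0, 129.5) mm in the rack's frame. Axes as the rack's. The hook is a 9 mm round steel bar in the x-z plane, a bend from the stem (x = 15) over to the nose; its outer top is at z 143.
- nose (a point): Lower end of the hook's nose, (-14.5, 0, 92) mm in the rack's frame, 9 mm thick. The mouth between nose and stem is 20 mm wide and opens downwards. Below it, between the basket's top (z 36) and the nose (z 92), the rack is open towards -x: the bar comes in there sideways, at about z 64, and then up the mouth as the rack is pushed down.
- rack_gate (a joint): Spring gate across the hook's mouth: a dark steel finger 5 mm thick, 22 mm long, hinged at (11, 0, 94) mm in the rack's frame, running up to the nose. 0 = shut; it only swings up into the hook, to 1.0 rad. The bar, coming up the mouth, pushes it open with about 5 N and has passed it once the bar's axis is about 119 mm above the rack's base; then it springs shut below the bar.
- drip_stand: Draining stand, fixed: steel drip tray 120 (x) x 264 (y) x 14 mm, with an 8 mm round bar bent over it. Origin under the tray's centre on the worktop, z up. The bar runs along y at x = 0, its axis 175 mm above the worktop, held by uprights at y = -115 and 115 mm; it is straight and free from y = -97 to 97. Nothing stands above it.
- drip_bar (a point): Middle of the drip bar's axis, 175 mm above the worktop. Axes as the stand's: the bar runs along y.
- stain_bottle: Amber stain bottle with white cap and red label, 37 mm across, 69 mm tall, standing; origin at the centre of its underside. To be left alone.
- wash_bottle: Clear squeeze wash bottle with bent spout, 67 mm across, 165 mm tall, standing at the left; origin at its underside. To be left alone.

How it is judged:
By the outcome, as a careful person would: the job done as asked, in the order asked, and still so for the second after the job is handed in, with the robot touching nothing.
It also fails if it takes over 64 s, if anything falls off the work surface, if the arm or the gripper's body presses on something with over 40 N, if the wrist force passes 120 N, or if a joint passes its speed limit or range.

## Working session

There is one attempt and no reset: what is moved stays moved. The work goes in short steps, Python scripts to look and compute and a tool call to move; the robot and the scene stay as the last step left them, time stands still between calls to the robot, and variables do not carry over. Pictures are saved under pics/ and viewed, at most 10 in all, crops included, and the job is handed in when it is done.

Besides the shell and the picture viewer there is one more tool, called after "Call:" by a JSON object that holds its "name" and its "arguments". step_arm: Moves the arm, as the interface text tells. Its arguments: {"type":"object","properties":{"targets":{"type":"array","items":{"type":"array"}},"force":{"type":"number"}},"required":["targets"]}

```bash
mkdir -p pics
python3 - <<'E'
from workcell import bot
import cv2,numpy as np
for n in("scene","top"):
    p,d=bot.camera(n); np.savez(f"pics/{n}0.npz",p=p,d=d,**bot.camera_params(n))
    cv2.imwrite(f"pics/{n}0.png",p[:,:,::-1]); c=bot.camera_params(n); print(n,(-c["R"].T@c["t"]).round(3),c["R"].round(2).tolist(),(d>0).mean())
o=bot.get_obs();print({k:np.round(v,3) for k,v in o.items()})
E
```

```text
scene [-0.067  0.85   1.123] [[-0.71, -0.7, 0.02], [-0.54, 0.53, -0.66], [0.45, -0.48, -0.75]] 0.9962244897959184
top [0.447 0.217 1.579] [[0.0, -1.0, -0.0], [-1.0, -0.0, -0.07], [0.07, 0.0, -1.0]] 0.9960076530612245
{'time': np.float64(0.1), 'q': array([-7.5060e+01,  5.0090e+00,  1.0041e+01,  9.5099e+01,  2.0000e-03,
        9.0000e+01]), 'qd': array([ 0.053, -0.071,  0.126,  0.118,  0.064,  0.076]), 'joint_efforts': array([ 1.0000e-03, -5.2156e+01,  4.6565e+01,  1.6000e-02,  0.0000e+00,
        0.0000e+00]), 'ee_pos': array([ 0.142, -0.531,  0.231]), 'tcp_rot': array([-1.79933e+02, -2.00000e-03,  1.49400e+01]), 'wrist_force': array([ 0.241, -0.405,  0.054]), 'torque': array([0.008, 0.036, 0.001]), 'grasp_force': np.float64(0.0), 'opening': np.float64(0.085)}
```

View pics/scene0.png

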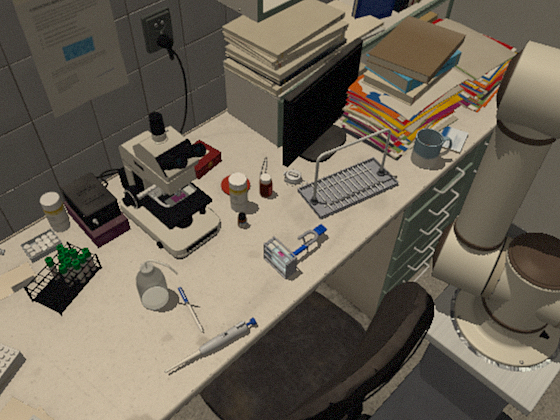

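View pics/top0.png

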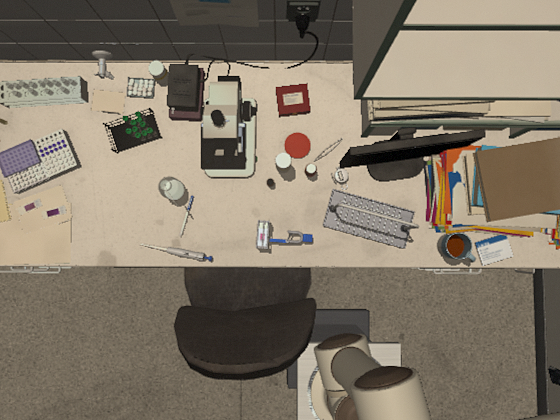

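The scene view shows the rack at about (290,248), stand (350,185), wash bottle (152,288) and stain bottle (266,185). In the top view they are at (283,237), (370,218), (172,188) and (311,169).

```bash
cat > h.py <<'E'
import numpy as np,cv2
from workcell import bot
def snap(n):
    p,d=bot.camera(n); c=bot.camera_params(n); return dict(p=p,d=d,**{k:np.array(v) for k,v in c.items()})
def load(n): return dict(np.load(f"pics/{n}0.npz"))
def ray(s,uv):
    uv=np.atleast_2d(uv).astype(float); r=np.c_[uv,np.ones(len(uv))]@np.linalg.inv(s["K"]).T@s["R"]
    return -s["R"].T@s["t"],r
def plane(s,uv,z):
    o,r=ray(s,uv); return o+r*((z-o[2])/r[:,2:])
def tri(a,ua,b,ub):
    o1,r1=ray(a,ua);o2,r2=ray(b,ub);r1,r2=r1[0],r2[0]
    k=np.linalg.lstsq(np.c_[r1,-r2],o2-o1,rcond=None)[0]
    p,q=o1+k[0]*r1,o2+k[1]*r2; return (p+q)/2,np.linalg.norm(p-q)
def pts(s):
    v,u=np.mgrid[:420,:560]; o,r=ray(s,np.c_[u.ravel(),v.ravel()])
    return (o+r*s["d"].reshape(-1,1)).reshape(420,560,3)
def blue(s,roi=None):
    h=cv2.cvtColor(s["p"],cv2.COLOR_RGB2HSV); m=cv2.inRange(h,(100,110,60),(125,255,255))
    if roi: z=np.zeros_like(m);u0,v0,u1,v1=roi;z[v0:v1,u0:u1]=m[v0:v1,u0:u1];m=z
    return m
E
python3 - <<'E'
from h import *
S,T=load("scene"),load("top")
a=cv2.resize(S["p"][150:290,240:410],None,fx=4.7,fy=4.28,interpolation=2)[:,:,::-1]
b=cv2.resize(T["p"][180:260,245:425],None,fx=4.44,fy=4.44,interpolation=2)[:,:,::-1]
cv2.imwrite("pics/c1.png",a);cv2.imwrite("pics/c2.png",b)
for s,roi in((S,(260,215,335,285)),(T,(250,215,320,255))):
    m=blue(s,roi); n,l,st,ce=cv2.connectedComponentsWithStats(m); P=pts(s)
    for i in range(1,n):
        if st[i,4]>5:
            q=P[l==i]; print(st[i],ce[i].round(1),np.median(q,0).round(4),q.min(0).round(3),q.max(0).round(3),plane(s,ce[i],.032).round(4))
    P=P.reshape(-1,3); k=(P[:,2]>.16)&(P[:,2]<.19)&(P[:,0]>.3)&(P[:,0]<.62)&(P[:,1]<.15)&(P[:,1]>-.3); print(k.sum(),P[k].min(0),P[k].max(0))
E
```

```text
[314 225  12  10  74] [319.8 229.2] [0.4714 0.133  0.0361] [ 0.46   0.091 -0.004] [0.496 0.146 0.042] [[0.4732 0.1297 0.032 ]]
[293 245  15  10  55] [299.8 249.3] [0.4635 0.216  0.036 ] [-0.067  0.18  -0.001] [0.487 0.85  1.123] [[0.465  0.2138 0.032 ]]
252 [ 0.50087497 -0.170462    0.16077583] [0.56656437 0.05724334 0.18343525]
[303 234   9   8  66] [307.  237.7] [0.4695 0.1293 0.0358] [0.46  0.117 0.027] [0.482 0.142 0.043] [[0.4704 0.1292 0.032 ]]
[270 239  16   4  44] [277.  240.3] [0.463  0.2208 0.0379] [0.457 0.196 0.03 ] [0.466 0.242 0.043] [[0.4622 0.2208 0.032 ]]
238 [ 0.49905828 -0.17740093  0.16339101] [0.56327241 0.05001775 0.18560355]
```

View pics/c1.png

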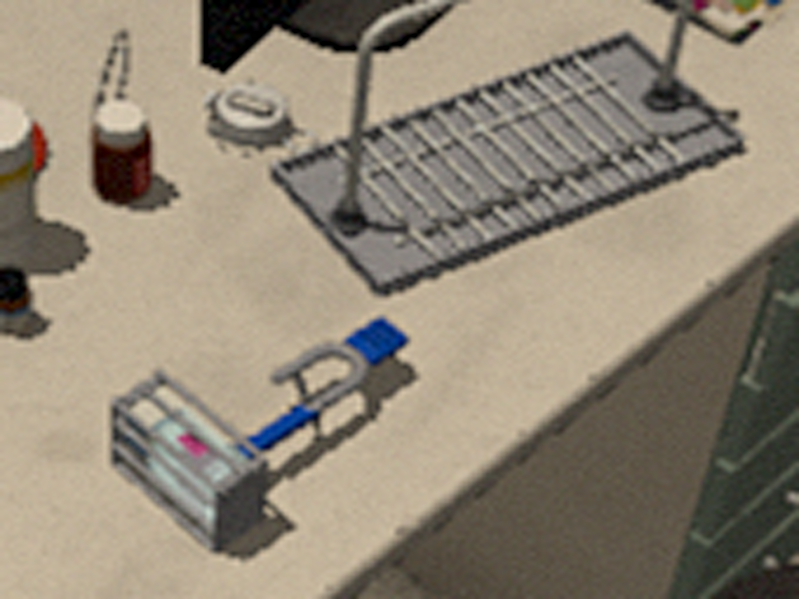

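View pics/c2.png

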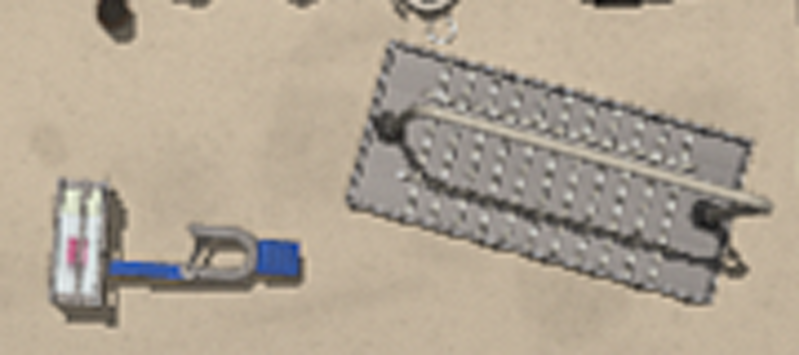

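Crops: the rack lies with its sleeve at c2 (108..185, 270), tab at (280,258) and nose pointing away from the robot. The bar runs in c2 from (415,108) to (765,207), about 16° clockwise. Triangulated: stem about (0.463, 0.217), tab (0.471, 0.129), yaw about -4°.

Call:
{"name": "step_arm", "arguments": {"targets": [[1,[20,44,4],[0,0,0.14]],[1,[40,88,8],[0,0,0.28]],[1,[60,132,12],[0,0,0.42]],[1,[80,176,16],[0,0,0.56]],[1,[100,220,20],[0,0,0.7]],[1,[120,264,24],[0,0,0.84]],[1,[140,308,28],[0,0,0.98]],[1,[160,352,32],[0,0,1.12]]], "force": 60}}

```text
time: 0.9
ee_pos: [0.3019, -0.1776, 0.2634]
tcp_rot: [180.0, 0.0, 79.4]
wrist_force: [1.8, 0.2, 0.5]
opening: 0.0854
grasp_force: 0.0
```

Run:
```python
from h import *
S,T=load("scene"),load("top")
# bar: two ends of the straight part in both views, from crops
s=lambda x,y:(240+x/4.7,150+y/4.28); t=lambda x,y:(245+x/4.44,180+y/4.44)
for sn in (S,T):
    P=pts(sn); k=(P[...,2]>.165)&(P[...,2]<.19)&(P[...,0]>.45)&(P[...,0]<.6)&(P[...,1]<.03)&(P[...,1]>-.15)
    v,u=np.nonzero(k); Q=plane(sn,np.c_[u,v],.177)
    c=np.polyfit(Q[:,1],Q[:,0],1); print(k.sum(),c,np.degrees(np.arctan(c[0])),np.polyval(c,-.06),np.median(P[k][:,2]),(Q[:,0]-np.polyval(c,Q[:,1])).std())
print(T["K"][0,0],plane(T,[t(415,108),t(765,207)],.175), plane(T,[t(350,205),t(390,42),t(710,300),t(750,140)],.014))
print(bot.get_obs()["q"])
```

```text
194 [0.27297305 0.54830588] 15.268224797245564 0.5319275011702534 0.17650971190015058 0.0031762152207659923
190 [0.27591391 0.54905874] 15.424921736583135 0.5325039089976336 0.17762745937281077 0.002374324199531856
504.84341545343983 [[ 0.56157253  0.04936646  0.175     ]
 [ 0.50012081 -0.16941021  0.175     ]] [[ 0.50655594  0.0758632   0.014     ]
 [ 0.62106066  0.04747367  0.014     ]
 [ 0.44128928 -0.17443769  0.014     ]
 [ 0.55298791 -0.20394938  0.014     ]]
[-3.04651623e+01 -2.10065648e+01 -9.31502254e+00  1.01670125e+02
  8.78419938e-04  7.01269109e+01]
```

Call:
{"name": "step_arm", "arguments": {"targets": [[1,[20,44,0],[0.08,-0.01,0.02]],[1,[40,88,0],[0.16,-0.02,0.03]],[1,[60,132,0],[0.24,-0.03,0.05]],[1,[80,177,0],[0.32,-0.04,0.06]],[1,[100,221,0],[0.4,-0.05,0.08]],[1,[120,265,0],[0.48,-0.06,0.09]],[1,[140,309,0],[0.56,-0.07,0.105]],[1,[159,353,0],[0.607,-0.078,0.115]]]}}

```text
time: 1.7
ee_pos: [0.4613, 0.1752, 0.2626]
tcp_rot: [-179.8, -35.2, 85.8]
wrist_force: [0.4, -0.9, 0.2]
opening: 0.0855
grasp_force: 0.0
```

Run:
```python
from h import *
from scipy.spatial.transform import Rotation as R
o=bot.get_obs();print(o["q"].round(1),o["ee_pos"].round(4),o["tcp_rot"]);print(R.from_euler("xyz",o["tcp_rot"],degrees=True).as_matrix().round(3))
```

```text
[  1.4 -10.2  -6.9  89.7  35.   96.7] [0.4613 0.1752 0.2626] [-179.76201796  -35.20382318   85.82190602]
[[ 0.06   0.998  0.038]
 [ 0.815 -0.07   0.575]
 [ 0.576 -0.003 -0.817]]
```

Call:
{"name": "step_arm", "arguments": {"targets": [[1,[0,0,-45],[0,0,0]],[1,[0,0,-90],[0,0,0]],[1,[0,0,-135],[0,0,0]],[1,[0,0,-170],[0,0,0]],[1,[1,13,-188],[0,0,0]],[1,[2,27,-208],[0,0,0]],[1,[3,41,-228],[0,0,0]],[1,[3,50,-246],[0,0,0]]]}}

```text
time: 2.5
ee_pos: [0.4633, 0.2242, 0.016]
tcp_rot: [-179.8, -35.0, 85.9]
wrist_force: [0.2, -0.4, 0.1]
opening: 0.0855
grasp_force: 0.0
```

Run:
```python
from h import *
s,t=snap("scene"),snap("top")
a=cv2.resize(s["p"][190:290,240:370],None,fx=4,fy=4,interpolation=2)
b=cv2.resize(t["p"][200:260,245:335],None,fx=5.77,fy=5.77,interpolation=2)[:,:,:]
w=min(a.shape[1],b.shape[1]); b=cv2.resize(t["p"][210:260,245:335],(280,156),interpolation=2)
out=np.zeros((556,520,3),np.uint8);out[:400]=a;out[400:,:280]=b
cv2.imwrite("pics/g1.png",out[:,:,::-1]);print(bot.get_obs()["wrist_force"])
```

```text
[-0.38543819 -0.12030297 -0.83702649]
```

View pics/g1.png

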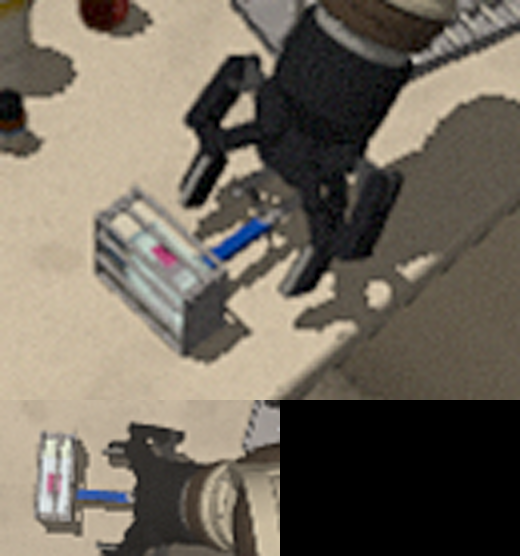

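The picture shows the fingers straddling the blue sleeve at about (240,240), with the rack undisturbed. Closing now.

Call:
{"name": "step_arm", "arguments": {"targets": [[0,[0,0,0],[0,0,0]],[0,[0,0,0],[0,0,0]],[0,[0,0,0],[0,0,0]],[0,[0,0,0],[0,0,0]],[0,[0,0,0],[0,0,0]],[0,[0,0,0],[0,0,0]],[0,[0,0,0],[0,0,0]],[0,[0,0,0],[0,0,0]]], "force": 50}}

```text
time: 3.4
ee_pos: [0.4641, 0.2235, 0.0177]
tcp_rot: [-179.9, -35.0, 85.9]
wrist_force: [-1.4, -4.4, 5.2]
opening: 0.0087
grasp_force: 51.1
```

Call:
{"name": "step_arm", "arguments": {"targets": [[0,[0,0,10],[0,0,0]],[0,[0,0,25],[0,0,0]],[0,[0,-5,45],[0,0,0]],[0,[0,-15,65],[0,0,0]],[0,[0,-30,80],[0,0,0]],[0,[0,-45,85],[0,0,0]],[0,[0,-60,85],[0,0,0]],[0,[0,-70,85],[0,0,0]]]}}

```text
time: 4.2
ee_pos: [0.4636, 0.1528, 0.1024]
tcp_rot: [-179.9, -35.0, 85.9]
wrist_force: [0.4, -0.8, -3.2]
opening: 0.009
grasp_force: 50.0
```

Call:
{"name": "step_arm", "arguments": {"targets": [[0,[0,0,0],[-0.1,0.007,0]],[0,[0,0,0],[-0.22,0.015,0]],[0,[0,0,0],[-0.34,0.024,0]],[0,[0,0,0],[-0.46,0.032,0]],[0,[0,0,0],[-0.58,0.041,0]],[0,[0,0,0],[-0.7,0.049,0]],[0,[0,0,0],[-0.82,0.057,0]],[0,[0,0,0],[-0.9,0.063,0]]]}}

```text
time: 5.0
ee_pos: [0.4636, 0.1545, 0.1023]
tcp_rot: [-180.0, 16.9, 86.0]
wrist_force: [0.2, -0.8, -3.2]
opening: 0.0092
grasp_force: 49.9
```

Run:
```python
from h import *
o=bot.get_obs();print(o["q"].round(1),o["ee_pos"].round(4),o["tcp_rot"].round(1),o["opening"],o["wrist_force"].round(1),o["torque"].round(2))
```

```text
[ 26.8   4.3  -6.4  88.1 -14.4 121.9] [0.4636 0.1545 0.1023] [-180.    16.9   86. ] 0.00915271729367841 [ 0.2 -0.8 -3.2] [ 0.35 -0.03 -0.01]
```

Call:
{"name": "step_arm", "arguments": {"targets": [[0,[0,-2,0],[-0.1,0.007,0]],[0,[0,-4,0],[-0.22,0.015,0]],[0,[0,-6,0],[-0.34,0.024,0]],[0,[0,-8,0],[-0.46,0.032,0]],[0,[0,-10,0],[-0.58,0.041,0]],[0,[0,-10,0],[-0.669,0.047,0]],[0,[0,-10,0],[-0.669,0.047,0]],[0,[0,-10,0],[-0.669,0.047,0]]]}}

```text
time: 5.8
ee_pos: [0.4637, 0.144, 0.1015]
tcp_rot: [-179.9, 55.0, 86.0]
wrist_force: [0.0, -0.1, -2.9]
opening: 0.0093
grasp_force: 50.0
```

Run:
```python
from h import *
o=bot.get_obs();print(o["q"].round(1),o["ee_pos"].round(4),o["tcp_rot"].round(1),o["wrist_force"].round(1),o["torque"].round(2))
s,t=snap("scene"),snap("top")
for x,roi in((s,(240,170,380,290)),(t,(240,190,340,270))):
    m=blue(x,roi);n,l,st,ce=cv2.connectedComponentsWithStats(m);P=pts(x)
    for i in range(1,n):
        if st[i,4]>5: q=P[l==i];print(st[i],ce[i].round(1),np.median(q,0).round(4),q.min(0).round(3),q.max(0).round(3))
a=cv2.resize(s["p"][170:290,240:370],None,fx=4,fy=4,interpolation=2)
cv2.imwrite("pics/g2.png",a[:,:,::-1])
```

```text
[ 38.1  30.5   9.5 112.7 -37.3 147.6] [0.4637 0.144  0.1015] [-179.9   55.    86. ] [ 0.  -0.1 -2.9] [ 1.17 -0.03  0.03]
[299 230   4   9  30] [300.7 234.3] [0.4766 0.1555 0.2083] [0.467 0.153 0.174] [0.49  0.161 0.214]
```

View pics/g2.png

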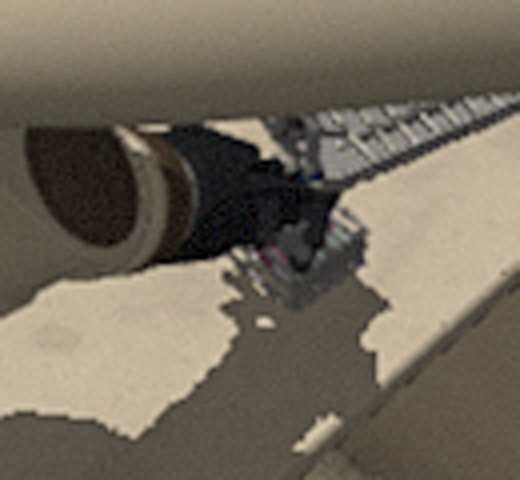

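The picture shows the rack held upright at about (300,260), clear of the worktop. Lowering now.

Call:
{"name": "step_arm", "arguments": {"targets": [[0,[0,0,-10],[0,0,0]],[0,[0,0,-20],[0,0,0]],[0,[0,0,-28],[0,0,0]],[0,[0,0,-33],[0,0,0]],[0,[0,0,-36],[0,0,0]],[0,[0,0,-38],[0,0,0]],[0,[0,0,-39],[0,0,0]],[0,[0,0,-39],[0,0,0]]]}}

```text
time: 6.7
ee_pos: [0.4639, 0.1437, 0.0633]
tcp_rot: [179.9, 55.1, 85.8]
wrist_force: [-0.8, 0.1, -2.2]
opening: 0.0091
grasp_force: 50.1
```

Call:
{"name": "step_arm", "arguments": {"targets": [[0,[0,0,-0.5],[0,0,0]],[0,[0,0,-1],[0,0,0]],[0,[0,0,-1.5],[0,0,0]],[0,[0,0,-1.5],[0,0,0]]]}}

```text
time: 7.1
ee_pos: [0.464, 0.1436, 0.0627]
tcp_rot: [179.9, 55.1, 85.8]
wrist_force: [0.1, -0.4, 5.5]
opening: 0.0089
grasp_force: 50.7
```

Call:
{"name": "step_arm", "arguments": {"targets": [[0,[0,0,-0.5],[0,0,0]],[0,[0,0,-1],[0,0,0]],[0,[0,0,-1.5],[0,0,0]],[0,[0,0,-2],[0,0,0]],[0,[0,0,-2],[0,0,0]]], "force": 20}}

```text
time: 7.6
ee_pos: [0.464, 0.1436, 0.0626]
tcp_rot: [179.9, 55.1, 85.9]
wrist_force: [-3.5, 3.4, 19.3]
opening: 0.0089
grasp_force: 51.9
```

Run:
```python
from h import *
o=bot.get_obs();print(o["ee_pos"].round(4),o["wrist_force"].round(1),o["torque"].round(2),o["tcp_rot"].round(2))
for n,roi in(("scene",(240,170,380,290)),("top",(240,190,340,270))):
    x=snap(n);m=blue(x,roi);k,l,st,ce=cv2.connectedComponentsWithStats(m);P=pts(x)
    print(n,[(st[i].tolist(),np.median(P[l==i],0).round(4),P[l==i].max(0)) for i in range(1,k) if st[i,4]>5])
    # basket top points
    b=(P[...,2]>.025)&(P[...,2]<.045)&(P[...,0]>.42)&(P[...,0]<.54)&(P[...,1]>.09)&(P[...,1]<.22);q=P[b];print(len(q),q.min(0),q.max(0))
```

```text
[0.464  0.1436 0.0626] [-3.5  3.4 19.3] [-2.02  0.69 -0.66] [179.86  55.13  85.88]
scene []
115 [0.43543706 0.12535807 0.02530004] [0.51903226 0.19453456 0.04106142]
top [([299, 231, 4, 8, 28], array([0.4786, 0.1563, 0.1688]), array([0.48757627, 0.15946813, 0.17660376]))]
136 [0.43288048 0.12001189 0.02522919] [0.52130191 0.18735649 0.04208241]
```

Call:
{"name": "step_arm", "arguments": {"targets": [[0,[0,0,1.5],[0,0,0]],[0,[0,0,2.5],[0,0,0]],[0.1,[0,0,2.5],[0,0,0]],[0.2,[0,0,2.5],[0,0,0]],[0.4,[0,0,2.5],[0,0,0]],[0.6,[0,0,2.5],[0,0,0]],[0.6,[0,0,2.5],[0,0,0]],[0.6,[0,0,2.5],[0,0,0]]], "force": 20}}

```text
time: 8.5
ee_pos: [0.4638, 0.1436, 0.0622]
tcp_rot: [179.9, 55.1, 85.8]
wrist_force: [-0.2, 0.4, 0.1]
opening: 0.0515
grasp_force: 0.0
```

Call:
{"name": "step_arm", "arguments": {"targets": [[0.6,[0,10,7],[0,0,0]],[0.6,[0,25,17],[0,0,0]],[0.6,[0,45,31],[0,0,0]],[0.6,[0,70,49],[0,0,0]],[0.6,[0,80,90],[0,0,0]],[0.6,[0,80,135],[0.1,-0.01,0]],[0.6,[0,80,180],[0.22,-0.015,0]],[0.6,[0,80,220],[0.34,-0.024,0]]]}}

```text
time: 9.3
ee_pos: [0.4634, 0.2246, 0.2849]
tcp_rot: [179.9, 35.2, 86.0]
wrist_force: [0.8, 0.3, 0.0]
opening: 0.0514
grasp_force: 0.0
```

Call:
{"name": "step_arm", "arguments": {"targets": [[0.6,[0,20,10],[0.13,-0.009,0]],[0.6,[0,40,20],[0.26,-0.018,0]],[0.6,[0,60,30],[0.39,-0.027,0]],[0.6,[0,80,30],[0.52,-0.036,0]],[0.6,[0,80,30],[0.613,-0.043,0]]]}}

```text
time: 9.8
ee_pos: [0.4636, 0.3056, 0.3142]
tcp_rot: [179.9, -0.1, 86.0]
wrist_force: [-0.1, -0.8, -0.6]
opening: 0.0512
grasp_force: 0.0
```

Call:
{"name": "step_arm", "arguments": {"targets": [[0.6,[0,0,0],[0,0,0.14]],[0.6,[0,0,0],[0,0,0.28]],[0.6,[0,0,0],[0,0,0.42]],[0.6,[0,0,0],[0,0,0.56]],[0.6,[0,0,0],[0,0,0.7]],[0.6,[0,0,0],[0,0,0.84]],[0.6,[0,0,0],[0,0,0.98]],[0.6,[0,0,0],[0,0,1.12]]]}}

```text
time: 10.6
ee_pos: [0.4633, 0.304, 0.313]
tcp_rot: [-180.0, 0.3, 150.4]
wrist_force: [-0.4, 0.6, 0.0]
opening: 0.0514
grasp_force: 0.0
```

Run:
```python
from h import *
o=bot.get_obs();print(o["q"].round(1),o["ee_pos"].round(4),o["tcp_rot"].round(2))
s,t=snap("scene"),snap("top")
ce2=[]
for x,roi in((s,(240,160,380,290)),(t,(240,190,340,270))):
    m=blue(x,roi);k,l,st,ce=cv2.connectedComponentsWithStats(m);P=pts(x)
    for i in range(1,k):
        if st[i,4]>5: q=P[l==i];print(st[i].tolist(),ce[i].round(1),np.median(q,0).round(4),q.min(0).round(3),q.max(0).round(3),plane(x,ce[i],.17).round(4))
    b=(P[...,2]>.028)&(P[...,2]<.045)&(P[...,0]>.42)&(P[...,0]<.54)&(P[...,1]>.09)&(P[...,1]<.22);q=P[b];print(len(q),q.min(0),q.max(0),cv2.minAreaRect((q[:,:2]*1000).astype(np.float32)))
a=cv2.resize(s["p"][180:290,240:380],None,fx=4,fy=4,interpolation=2);b=cv2.resize(t["p"][205:260,250:390],None,fx=4,fy=4,interpolation=2);cv2.imwrite("pics/g3.png",np.vstack([a[:360],b])[:,:,::-1])
```

```text
[ 33.4   8.3  23.  104.6  -0.3  63. ] [0.4633 0.304  0.313 ] [-179.96    0.31  150.42]
[310, 195, 9, 14, 76] [313.6 201.2] [0.4767 0.1621 0.1614] [0.467 0.033 0.001] [0.586 0.167 0.173] [[0.472  0.1678 0.17  ]]
[313, 223, 6, 14, 47] [315.3 229.9] [0.4619 0.1638 0.0653] [0.458 0.155 0.038] [0.468 0.167 0.091] [[0.4108 0.2297 0.17  ]]
344 [0.43529706 0.12229356 0.02800568] [0.52535317 0.19495938 0.04395509] ((479.58673095703125, 159.0623321533203), (68.19815063476562, 87.9349594116211), 86.4325942993164)
[299, 231, 4, 8, 26] [300.2 234.3] [0.4786 0.1563 0.1685] [0.467 0.151 0.153] [0.487 0.159 0.175] [[0.4779 0.156  0.17  ]]
198 [0.43292313 0.12278933 0.0280527 ] [0.5212366  0.18726932 0.04266936] ((477.14752197265625, 154.66436767578125), (63.605857849121094, 84.19488525390625), 85.94221496582031)
```

View pics/g3.png

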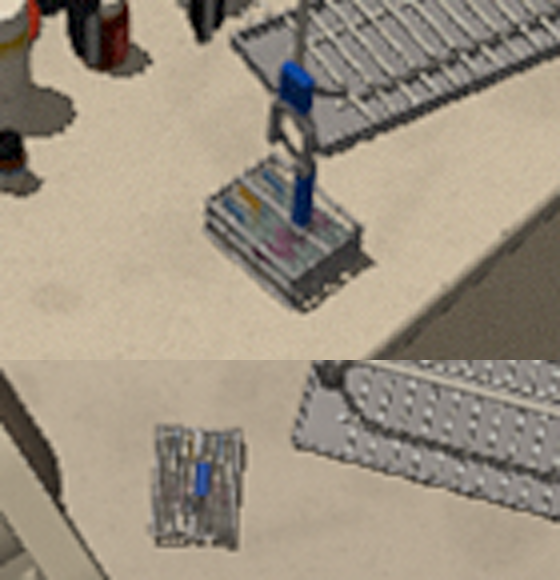

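The rack stands upright and free at about (285,235) in the upper half, with the tab top in the lower half at (203,478). Tab at about (0.478, 0.157), yaw -4°.

Call:
{"name": "step_arm", "arguments": {"targets": [[0.6,[4,-37,-10],[0,0,0.12]],[0.6,[8,-74,-25],[0,0,0.24]],[0.6,[12,-111,-40],[0,0,0.36]],[0.6,[15,-147,-60],[0,0,0.447]],[0.6,[15,-147,-95],[0,0,0.447]],[0.6,[15,-147,-130],[0,0,0.447]],[0.6,[15,-147,-155],[0,0,0.447]],[0.6,[15,-147,-170],[0,0,0.447]]]}}

```text
time: 11.5
ee_pos: [0.478, 0.1565, 0.1406]
tcp_rot: [-179.9, 0.2, 175.5]
wrist_force: [-0.0, -0.5, -1.0]
opening: 0.0512
grasp_force: 0.0
```

Call:
{"name": "step_arm", "arguments": {"targets": [[0.6,[0,0,0],[0,0,0]],[0.4,[0,0,0],[0,0,0]],[0.3,[0,0,0],[0,0,0]],[0.2,[0,0,0],[0,0,0]],[0.15,[0,0,0],[0,0,0]]]}}

```text
time: 12.0
ee_pos: [0.4792, 0.1568, 0.1431]
tcp_rot: [-180.0, 0.4, 175.7]
wrist_force: [0.3, 0.3, -0.5]
opening: 0.0128
grasp_force: 0.0
```

Call:
{"name": "step_arm", "arguments": {"targets": [[0.1,[0,0,0],[0,0,0]],[0,[0,0,0],[0,0,0]],[0,[0,0,0],[0,0,0]],[0,[0,0,0],[0,0,0]],[0,[0,0,0],[0,0,0]]], "force": 80}}

```text
time: 12.5
ee_pos: [0.4793, 0.1568, 0.1432]
tcp_rot: [180.0, 0.4, 175.7]
wrist_force: [0.7, 0.4, 6.0]
opening: 0.0086
grasp_force: 78.7
```

Call:
{"name": "step_arm", "arguments": {"targets": [[0,[0,0,5],[0,0,0]],[0,[0,0,20],[0,0,0]],[0,[0,0,45],[0,0,0]],[0,[0,0,75],[0,0,0]],[0,[0,0,100],[0,0,0]],[0,[0,0,112],[0,0,0]],[0,[0,0,112],[0,0,0]]]}}

```text
time: 13.2
ee_pos: [0.4794, 0.1568, 0.256]
tcp_rot: [180.0, 0.5, 175.7]
wrist_force: [-0.1, 0.3, -2.2]
opening: 0.0087
grasp_force: 78.1
```

Run:
```python
from h import *
o=bot.get_obs();print(o["q"].round(1),o["ee_pos"].round(4),o["tcp_rot"].round(2),o["opening"],o["grasp_force"],o["wrist_force"].round(2),o["torque"].round(2))
```

```text
[18.2 -1.1  6.6 97.3 -0.2 22.5] [0.4794 0.1568 0.256 ] [179.99   0.47 175.68] 0.008684152616508966 78.11026096343994 [-0.05  0.26 -2.19] [-0.01 -0.06 -0.01]
```

Call:
{"name": "step_arm", "arguments": {"targets": [[0,[-4,-20,0],[0,0,-0.03]],[0,[-8,-50,0],[0,0,-0.06]],[0,[-12,-85,0],[0,0,-0.1]],[0,[-16,-120,0],[0,0,-0.14]],[0,[-20,-155,0],[0,0,-0.17]],[0,[-23,-182,0],[0,0,-0.193]],[0,[-24,-196,0],[0,0,-0.193]],[0,[-24,-196,0],[0,0,-0.193]]]}}

```text
time: 14.0
ee_pos: [0.4542, -0.0409, 0.2529]
tcp_rot: [-179.9, 0.2, 164.5]
wrist_force: [-0.0, 0.8, -2.2]
opening: 0.0088
grasp_force: 78.7
```

Call:
{"name": "step_arm", "arguments": {"targets": [[0,[5,-1,0],[0,0,0]],[0,[15,-4,0],[0,0,0]],[0,[27,-7,0],[0,0,0]],[0,[37,-10,0],[0,0,0]],[0,[42,-11,0],[0,0,0]],[0,[42,-11,0],[0,0,0]]]}}

```text
time: 14.6
ee_pos: [0.4976, -0.0504, 0.2537]
tcp_rot: [-179.9, 0.3, 164.6]
wrist_force: [-0.4, -0.4, -2.5]
opening: 0.0088
grasp_force: 78.7
```

Run:
```python
from h import *
o=bot.get_obs();print(o["ee_pos"].round(4),o["tcp_rot"].round(2),o["wrist_force"].round(2),o["torque"].round(2))
s,t=snap("scene"),snap("top")
for x,roi in((s,(270,110,420,290)),(t,(300,180,420,270))):
    m=blue(x,roi);k,l,st,ce=cv2.connectedComponentsWithStats(m);P=pts(x)
    for i in range(1,k):
        if st[i,4]>5: q=P[l==i];print(st[i].tolist(),ce[i].round(1),np.median(q,0).round(4),q.min(0).round(3),q.max(0).round(3))
    b=(P[...,2]>.125)&(P[...,2]<.16)&(P[...,0]>.4)&(P[...,0]<.6)&(P[...,1]>-.12)&(P[...,1]<.04);q=P[b];print(len(q),cv2.minAreaRect((q[:,:2]*1000).astype(np.float32)))
a=cv2.resize(s["p"][110:220,290:420],None,fx=5,fy=5,interpolation=2);cv2.imwrite("pics/g4.png",a[:,:,::-1])
```

```text
[ 0.4976 -0.0504  0.2537] [-179.95    0.28  164.63] [-0.44 -0.38 -2.54] [-0.   0.1 -0. ]
[410, 114, 8, 7, 16] [413.1 117.1] [ 0.5072 -0.2912  0.1399] [ 0.504 -0.313  0.136] [ 0.511 -0.278  0.142]
[346, 120, 16, 8, 30] [352.9 123.3] [ 0.676  -0.2437  0.0482] [ 0.642 -0.246  0.042] [ 0.697 -0.239  0.053]
[369, 120, 4, 10, 16] [370.9 124.4] [ 0.4868 -0.0446  0.2714] [ 0.484 -0.054  0.255] [ 0.493 -0.04   0.281]
[398, 145, 9, 6, 26] [402.3 147.7] [ 0.5019 -0.2633  0.0457] [ 0.491 -0.275  0.039] [ 0.516 -0.255  0.051]
[364, 147, 6, 15, 48] [366.8 154.6] [ 0.4801 -0.0415  0.1753] [ 0.478 -0.049  0.152] [ 0.485 -0.037  0.205]
638 ((498.61285400390625, -47.2796516418457), (67.01350402832031, 91.77247619628906), 75.28092956542969)
243 ((493.0829772949219, -51.43000411987305), (63.357391357421875, 80.57217407226562), 74.43795013427734)
```

View pics/g4.png

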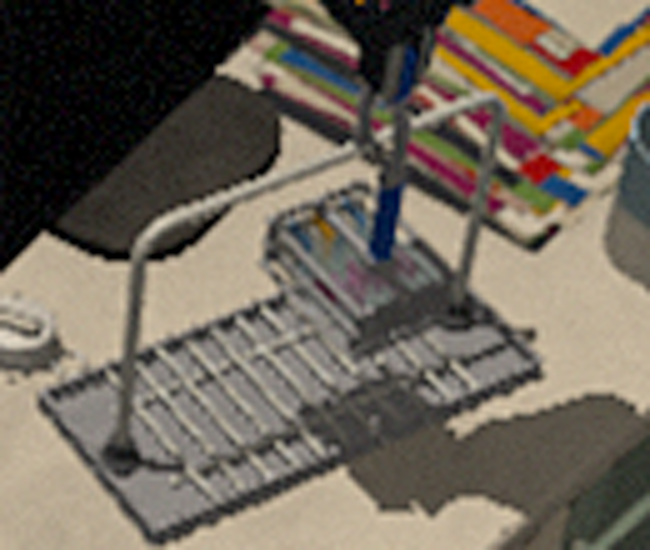

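The picture shows the rack at bar height with the open side facing the bar and the sleeve at (388,215). Visual and commanded positions agree to about 2 mm, so I'll move in under the bar and then push down.

Call:
{"name": "step_arm", "arguments": {"targets": [[0,[5,-1.5,0],[0,0,0]],[0,[14,-4,0],[0,0,0]],[0,[24,-6.5,0],[0,0,0]],[0,[31,-8.5,0],[0,0,0]],[0,[34.5,-9.5,0],[0,0,0]],[0,[34.5,-9.5,0],[0,0,0]]]}}

```text
time: 15.3
ee_pos: [0.5317, -0.0601, 0.2539]
tcp_rot: [-180.0, 0.3, 164.6]
wrist_force: [-0.6, -0.8, -2.4]
opening: 0.0091
grasp_force: 78.6
```

Call:
{"name": "step_arm", "arguments": {"targets": [[0,[0,0,-4],[0,0,0]],[0,[0,0,-10],[0,0,0]],[0,[0,0,-15],[0,0,0]],[0,[0,0,-19],[0,0,0]],[0,[0,0,-22],[0,0,0]],[0,[0,0,-22],[0,0,0]]]}}

```text
time: 15.9
ee_pos: [0.5311, -0.0599, 0.2318]
tcp_rot: [-180.0, 0.3, 164.6]
wrist_force: [0.2, 0.4, -2.9]
opening: 0.0084
grasp_force: 78.6
```

Run:
```python
from h import *
o=bot.get_obs();print(o["ee_pos"].round(4),o["tcp_rot"].round(2),o["wrist_force"].round(2),o["torque"].round(2))
s=snap("scene")
a=cv2.resize(s["p"][100:210,310:420],None,fx=5.4,fy=5.4,interpolation=2);cv2.imwrite("pics/g5.png",a[:,:,::-1])
```

```text
[ 0.5311 -0.0599  0.2318] [-179.95    0.3   164.62] [ 0.25  0.37 -2.9 ] [ 0.01 -0.02  0.02]
```

View pics/g5.png

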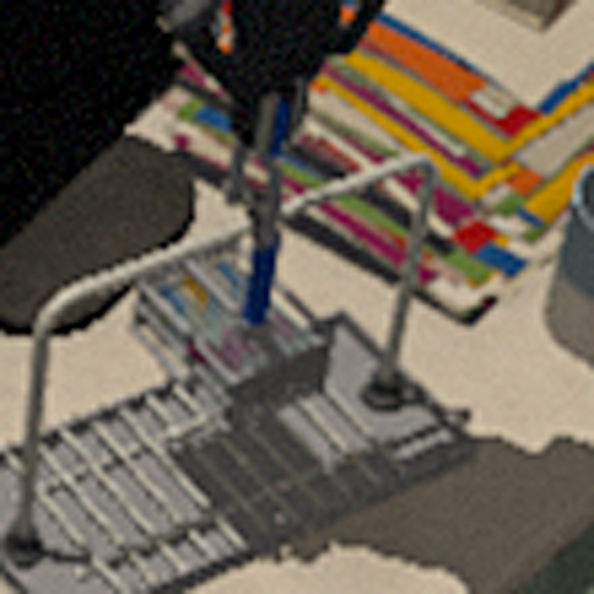

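The bar passes behind the sleeve top at (255,230), between nose (240,190) and stem, so it is lined up. Pushing down in small steps.

Call:
{"name": "step_arm", "arguments": {"targets": [[0,[0,0,-2],[0,0,0]],[0,[0,0,-4],[0,0,0]],[0,[0,0,-6],[0,0,0]],[0,[0,0,-8],[0,0,0]],[0,[0,0,-10],[0,0,0]]]}}

```text
time: 16.45
ee_pos: [0.5315, -0.0599, 0.2225]
tcp_rot: [-180.0, 0.4, 164.6]
wrist_force: [-0.3, 0.6, 2.2]
opening: 0.0088
grasp_force: 79.1
```

Call:
{"name": "step_arm", "arguments": {"targets": [[0,[0,0,-2],[0,0,0]],[0,[0,0,-4],[0,0,0]],[0,[0,0,-6],[0,0,0]],[0,[0,0,-8],[0,0,0]],[0,[0,0,-10],[0,0,0]]]}}

```text
time: 16.95
ee_pos: [0.5311, -0.0598, 0.2121]
tcp_rot: [-180.0, 0.3, 164.6]
wrist_force: [-2.6, -0.4, 1.8]
opening: 0.0083
grasp_force: 79.2
```

Call:
{"name": "step_arm", "arguments": {"targets": [[0,[0,0,-2],[0,0,0]],[0,[0,0,-4],[0,0,0]],[0,[0,0,-6],[0,0,0]],[0,[0,0,-8],[0,0,0]],[0,[0,0,-10],[0,0,0]],[0,[0,0,-12],[0,0,0]],[0,[0,0,-14],[0,0,0]],[0,[0,0,-16],[0,0,0]]]}}

```text
time: 17.75
ee_pos: [0.5317, -0.06, 0.1961]
tcp_rot: [-180.0, 0.4, 164.6]
wrist_force: [0.5, 0.1, -3.0]
opening: 0.0084
grasp_force: 78.8
```

Call:
{"name": "step_arm", "arguments": {"targets": [[0,[0,0,-1],[0,0,0]],[0,[0,0,-2],[0,0,0]],[0,[0,0,-3],[0,0,0]],[0,[0,0,-4],[0,0,0]],[0,[0,0,-4],[0,0,0]]]}}

```text
time: 18.25
ee_pos: [0.5313, -0.0599, 0.1921]
tcp_rot: [-180.0, 0.3, 164.6]
wrist_force: [-0.1, -0.2, -2.6]
opening: 0.0089
grasp_force: 78.8
```

Call:
{"name": "step_arm", "arguments": {"targets": [[0,[0,0,-0.7],[0,0,0]],[0,[0,0,-1.4],[0,0,0]],[0,[0,0,-2.1],[0,0,0]],[0,[0,0,-2.1],[0,0,0]]]}}

```text
time: 18.65
ee_pos: [0.5313, -0.0599, 0.19]
tcp_rot: [-180.0, 0.3, 164.6]
wrist_force: [-0.8, -0.8, -1.9]
opening: 0.0086
grasp_force: 78.8
```

Call:
{"name": "step_arm", "arguments": {"targets": [[0,[0,0,-0.5],[0,0,0]],[0,[0,0,-1],[0,0,0]],[0,[0,0,-1.5],[0,0,0]],[0,[0,0,-1.5],[0,0,0]]]}}

```text
time: 19.05
ee_pos: [0.5315, -0.06, 0.1892]
tcp_rot: [-180.0, 0.4, 164.6]
wrist_force: [-0.2, 0.2, 2.2]
opening: 0.0087
grasp_force: 79.4
```

Call:
{"name": "step_arm", "arguments": {"targets": [[0,[0,0,0.5],[0,0,0]],[0.11,[0,0,0.5],[0,0,0]],[0.13,[0,0,0.5],[0,0,0]],[0.16,[0,0,0.5],[0,0,0]],[0.2,[0,0,0.5],[0,0,0]],[0.3,[0,0,0.5],[0,0,0]],[0.4,[0,0,0.5],[0,0,0]],[0.5,[0,0,0.5],[0,0,0]]], "force": 20}}

```text
time: 19.85
ee_pos: [0.5313, -0.0599, 0.1892]
tcp_rot: [-180.0, 0.3, 164.6]
wrist_force: [-0.0, 0.3, 0.0]
opening: 0.0427
grasp_force: 0.0
```

Call:
{"name": "step_arm", "arguments": {"targets": [[0.5,[0,0,0],[0,0,0]],[0.5,[0,0,0],[0,0,0]],[0.5,[0,0,10],[0,0,0]],[0.5,[0,0,30],[0,0,0]],[0.5,[0,0,55],[0,0,0]],[0.5,[-20,0,90],[0,0,0]],[0.5,[-50,0,110],[0,0,0]],[0.5,[-90,0,120],[0,0,0]]]}}

```text
time: 20.65
ee_pos: [0.4412, -0.0599, 0.3114]
tcp_rot: [-180.0, 0.5, 164.6]
wrist_force: [-0.1, 0.4, 0.5]
opening: 0.0426
grasp_force: 0.0
```

Call:
{"name": "step_arm", "arguments": {"targets": [[0.5,[-20,-40,0],[0,0,0]],[0.5,[-40,-80,0],[0,0,0]],[0.5,[-60,-120,0],[0,0,0]],[0.5,[-80,-160,0],[0,0,0]],[0.5,[-100,-200,0],[0,0,0]],[0.5,[-120,-240,0],[0,0,0]],[0.5,[-120,-240,0],[0,0,0]],[0.5,[-120,-240,0],[0,0,0]]]}}

```text
time: 21.45
ee_pos: [0.3207, -0.3006, 0.3097]
tcp_rot: [-180.0, 0.4, 164.5]
wrist_force: [0.5, 1.2, -0.5]
opening: 0.0426
grasp_force: 0.0
```

Run:
```python
from h import *
import time
o=bot.get_obs();print(o["time"],o["ee_pos"].round(4),o["wrist_force"].round(2))
for j in range(6):
    s=snap("scene");P=pts(s);b=(P[...,2]>.05)&(P[...,2]<.1)&(P[...,0]>.45)&(P[...,0]<.6)&(P[...,1]>-.12)&(P[...,1]<.01);print(P[b].mean(0).round(4),b.sum())
t=snap("top")
a=cv2.resize(s["p"][110:210,320:420],None,fx=5.6,fy=5.6,interpolation=2);cv2.imwrite("pics/g6.png",a[:,:,::-1])
P0=[load("scene")["p"],s["p"]]
for r in((225,165,275,205),(125,255,180,310)): u0,v0,u1,v1=r;print(np.abs(P0[0][v0:v1,u0:u1].astype(int)-P0[1][v0:v1,u0:u1]).mean())
```

```text
21.45 [ 0.3207 -0.3006  0.3097] [ 0.46  1.24 -0.55]
[ 0.5336 -0.0528  0.0719] 677
[ 0.5334 -0.0524  0.0721] 673
[ 0.5336 -0.0526  0.0726] 664
[ 0.5336 -0.0529  0.0722] 669
[ 0.5337 -0.0527  0.0723] 665
[ 0.533  -0.0527  0.0723] 664
3.378
3.0719559228650137
```

View pics/g6.png

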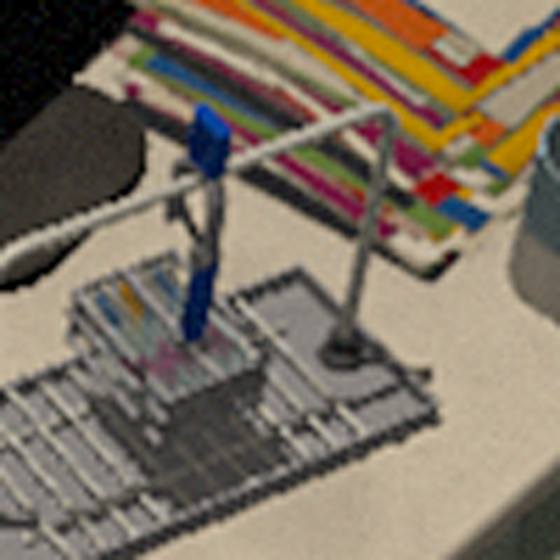

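The rack hangs from the bar at about (200,180), with its basket clear of the tray and the readings steady. The bottles are unchanged. A short settle, then I'll hand in.

Call:
{"name": "step_arm", "arguments": {"targets": [[0.5,[0,0,0],[0,0,0]],[0.5,[0,0,0],[0,0,0]],[0.5,[0,0,0],[0,0,0]],[0.5,[0,0,0],[0,0,0]],[0.5,[0,0,0],[0,0,0]],[0.5,[0,0,0],[0,0,0]],[0.5,[0,0,0],[0,0,0]],[0.5,[0,0,0],[0,0,0]]]}}

```text
time: 22.6
ee_pos: [0.3213, -0.2999, 0.3092]
tcp_rot: [-180.0, 0.3, 164.6]
wrist_force: [0.3, 0.6, 0.7]
opening: 0.0431
grasp_force: 0.0
```

```bash
python3 -c "
from workcell import bot
print(bot.job_done())"
```

```text
the job is handed in; nothing more can be done
None
```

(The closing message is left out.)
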